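# Pin a wooden star together on a sloping jig

### The job

Put the wooden star together on the sloping jig: lay the long pointed slat in the lower track that runs up the slope, then lay the short pointed slat across it between the upper guide dowels, and let go of each as it lies flat. Then push the long-shanked wooden pin straight through both slats into the jig's hole until its head rests on the star, let go, and leave the pinned star on the jig. Leave the short pin, the pencil, the mugs and the glue bottle where they stand.

Things in the scene. Friction and masses are not known exactly. Their poses are not given: they have to be found in the camera images.
- bed_hole (a point): Centre of the hole's mouth on the upper face of the fixed jig's plywood bed, 76 mm above the table. z: the bed's normal and the hole's axis, upward; x up the slope, y across, to its left. Bed slopes 0.47 rad, low edge towards the robot; 210 (x) by 190 (y) by 22 mm; hole 12 mm wide, right through.
- lower_track (a point): Where the long slat's centre belongs, 8 mm above the bed on the hole's axis; axes as bed_hole; the slat lies along x. Round-topped guide dowels, 10 mm thick, tops 26 mm above the bed, at x +-58, y +-23 mm (36 mm clear between) and at x +-93, y 0 (176 mm clear).
- upper_track (a point): Where the short slat's centre belongs, 24 mm above the bed on the hole's axis; axes as bed_hole; the slat lies along y. Two support blocks 16 mm high (level with the long slat's top), x -35 to 35, y +-46 to +-66 mm; guide dowels, tops 40 mm above the bed, at x +-23, y +-51 mm (36 mm clear between) and x 0, y +-82 mm (154 mm clear).
- long_slat_center (a point): Centre (half-way up) of the long slat: mid-brown wood, 32 mm wide (y), 16 mm thick (z), 170 mm long (x) over its two pointed ends (parallel sides for 138 mm), 13 mm hole through its centre along z; 40 to 85 g. Starts flat on the table, left or right of the jig. Same either way round.
- short_slat_center (a point): Centre (half-way up) of the short slat: as the long one but 148 mm long over its points (parallel sides for 116 mm). Starts flat on the table on the other side. In the star it lies on the long slat, its own long axis (x) across the slope.
- long_pin_head (a point): Centre of the long pin's head, mid-brown wood: head 20 mm diameter, 34 mm tall; shank 10 mm diameter, 55 mm long, its last 10 mm tapering to a 5 mm tip. z from tip to head. Stands in the pin block, head 65 to 99 mm above the table; may lean up to 3 degrees. Seated in the star, the head's underside is 32 mm above the bed. About 35 g.
- short_pin_head (a point): Centre of the head of the short pin, not to be used: same head, shank only 36 mm long, head 46 to 80 mm above the table; stands in the hole next to the long pin.
- pencil: Pencil stub, 9 mm thick, 88 mm long, standing in the last hole of the pin block; origin at its lower end, 10 mm above the table. Leave it.
- pin_block: Dark wooden block, fixed, 46 mm (x) by 130 mm (y) by 40 mm high, origin under its centre on the table; three upright blind holes, 11 mm wide, 30 mm deep, at y -40, 0 and 40 mm: the two pins stand in the first two, in either order, the pencil at +40. It stands to the left or right of the jig.
- mug_mid (a point): White ceramic mug, 80 mm rim diameter, 95 mm tall, ear handle towards its +y, standing upright. Point at its axis, half-way up. Obstacle, leave it.
- mug2_mid (a point): White ceramic mug, 80 mm rim diameter, 95 mm tall, ear handle towards its +y, standing upright. Point at its axis, half-way up. Obstacle, leave it.
- glue_mid (a point): White glue bottle, standing, 44 mm diameter, 110 mm tall; its centre. Leave it.
There are look-alikes about, which are no part of the job. What is shaped like the part that bears short_slat_center but turquoise is not meant.

How it is judged:
On the way, in this order (a step that is already met when the one before it is completed fails the run):
1. the long slat lies flat in the lower track, released (x of long_slat_center in the frame of bed_hole between -0.005 and 0.005 m and y of long_slat_center in the frame of bed_hole between -0.005 and 0.005 m and z of long_slat_center in the frame of bed_hole between 0.005 and 0.011 m and angle between the x axis of long_slat_center and the x axis of bed_hole, either way round below 0.09 rad and contact force between long_slat and the fingers below 0.05 N and linear speed of long_slat below 0.02 m/s), for 0.2 s.
2. the short slat lies flat across it in the upper track, released (x of long_slat_center in the frame of bed_hole between -0.005 and 0.005 m and y of long_slat_center in the frame of bed_hole between -0.005 and 0.005 m and z of long_slat_center in the frame of bed_hole between 0.005 and 0.011 m and angle between the x axis of long_slat_center and the x axis of bed_hole, either way round below 0.09 rad and x of short_slat_center in the frame of bed_hole between -0.005 and 0.005 m and y of short_slat_center in the frame of bed_hole between -0.005 and 0.005 m and z of short_slat_center in the frame of bed_hole between 0.021 and 0.027 m and angle between the x axis of short_slat_center and the y axis of bed_hole, either way round below 0.09 rad and contact force between short_slat and the fingers below 0.05 N and linear speed of short_slat below 0.02 m/s), for 0.2 s.
At the end, for the whole second after the job is handed in: Slats in their tracks (centres within 5 mm of the hole axis in x and y, 3 mm in height, 0.09 rad); long pin through both into the bed, head centre within 4 mm of the axis in x and y and 45 to 52 mm above the bed, square within 0.1 rad; all released and at rest (all of step 2 and contact force between each of long_slat, long_pin and the fingers below 0.05 N and linear speed of each of long_slat, long_pin below 0.02 m/s and x of long_pin_head in the frame of bed_hole between -0.004 and 0.004 m and y of long_pin_head in the frame of bed_hole between -0.004 and 0.004 m and z of long_pin_head in the frame of bed_hole between 0.045 and 0.052 m and angle between the z axis of long_pin_head and the z axis of bed_hole, either way round below 0.1 rad); the robot touches nothing.
It fails at once if a mug is disturbed (moved over 30 mm) (distance of any of mug_mid, mug2_mid from where it was at the start of the episode above 0.03 m).
It fails at once if the glue bottle is disturbed (moved over 30 mm) (distance of glue_mid from where it was at the start of the episode above 0.03 m).
It fails at once if the short pin or the pencil is disturbed (moved over 30 mm) (distance of any of short_pin_head, pencil from where it was at the start of the episode above 0.03 m).
It also fails if it takes over 72 s, if anything falls off the work surface, if the arm or the gripper's body presses on something with over 40 N, if the wrist force passes 120 N, or if a joint passes its speed limit or range.

### The arm

A 6-joint arm with a two-finger parallel gripper is mounted at the origin on the work surface. World frame = base frame: x ahead of the robot, y to its left, z up, the work surface at z = 0. Lengths are in m, angles in rad, forces in N, time in s.
With the tool pointing down it reaches from about 0.35 to 0.95 m from the base axis. Payload 17.4 kg.
Tool frame: the origin (TCP) lies between the finger pads; the fingertips stand 14 mm ahead of it and the grasp point (between the pads) lies 5 mm behind it; z points along the fingers, y is the line along which they close (so a half turn about z gives the same grasp; the last joint's range is limited). The gripper opens to 93 mm and grips with 3 to 60 N. Pads are 15 mm wide; open, the fingers measure 128 mm over their backs; the gripper's body (75 mm by 188 mm) begins 65 mm behind the grasp point.
Start: joints at [-1.224, 0.116, 1.442, -0, 1.584, -0.038], TCP at [0.253, -0.626, 0.233] pointing down, gripper open.
Joint ranges: [-2.83, 2.83], [-0.83, 2.19], [0.07, 2.5], [-1.14, 4.28], [0.01, 3], [-2.97, 2.97]. Speed limits (rad/s): [1.89, 1.89, 2.22, 3.14, 3.14, 3.14].

### API

Orientations are given as a rotation vector (axis times angle).
In Python, from bench import env gives the robot as it stands. Calls block until the motion is done:
- env.move_to(position, orientation): joint-space move of the TCP to a pose.
- env.move_l(position, orientation=None, rate=0.15, until_force=None): straight line of the TCP; orientation=None keeps the orientation; rate is the mean speed in m/s. With until_force (N) it stops when the force on the tool has changed by that much, and returns True; else False.
- env.move_joints(angles): joint-space move.
- env.set_gripper(opening): opening from 0.0 (shut) to 1.0 (fully open); the grip force is fixed at half the most; returns when the fingers have stopped.
- env.sleep(seconds).
- env.ik(position, orientation): joint angles nearest the present ones, or None.
- env.observe(): the state.
- env.snapshot(name): name is "scene" or "side" or "wrist"; returns a dict with "image" (420x560x3 uint8, red, green, blue), "range_z" (420x560 float32, m along the optical axis (not along the pixel's ray), 0 where there is no reading), "fovy" (degrees; the focal length in pixels is half the picture's height over the tangent of half this angle, whatever the lens; pixels are square), "cx", "cy" (the principal point, pixels), "eye" and "orientation" of the camera in the world. Camera axes: x right, y up, looking along -z (the intrinsics and any distortion apply to the point x, -y, -z); pixel columns grow to the right and rows downward; lengths in m; the calibration is good to about 2 mm. A picture is of the moment at which its call begins.
A pose or a line that the arm cannot do raises env.PlanningError and nothing moves.
- env.sign_off(): hands the job in; it is judged then, once.
The state is a dict: "time": time; "joint_positions": joint angles; "qd": joint speeds; "tau": joint torques, N m; "ee_pos": TCP position; "tool_rot": TCP orientation; "force": force on the tool from outside, world axes, zero at the start; "moment": the same for the moment, N m; "opening": opening from 0.0 (shut) to 1.0 (fully open); "grip_force": force on a finger pad.
Only numpy, scipy, OpenCV 4.12 (cv2) and the standard library are available. Lean on these libraries where they do the work, as an engineer would, in place of code of your own. Each camera call takes 0.05 s, during which the arm holds its last target. There are 200 camera calls.

## Working session

There is one attempt and no reset: what is moved stays moved. The work goes in short steps, each a Python script; the robot and the scene stay as the last script left them, time stands still between calls to the robot, and variables do not carry over. Pictures are saved under pics/ and viewed, at most 10 in all, crops included, and the job is handed in when it is done.

```bash
ls; mkdir -p pics; cat > h.py <<'E'
import numpy as np, cv2
from bench import env
from scipy.spatial.transform import Rotation as R
def snap(n,save=None):
    s=env.snapshot(n)
    if save: cv2.imwrite(f'pics/{save}.png',cv2.cvtColor(s['image'],cv2.COLOR_RGB2BGR))
    return s
def rot(s):
    o=np.array(s['orientation'],float)
    return o if o.shape==(3,3) else (R.from_rotvec(o).as_matrix() if o.size==3 else R.from_quat(o).as_matrix())
def cloud(s):
    z=s['range_z'];h,w=z.shape;f=h/2/np.tan(np.radians(s['fovy'])/2)
    v,u=np.mgrid[:h,:w]
    p=np.stack([(u-s['cx'])/f*z,-(v-s['cy'])/f*z,-z],-1)
    P=p@rot(s).T+np.array(s['eye']); P[z==0]=np.nan
    return P
E
python3 - <<'E'
from h import *
for n in ['scene','side']:
    s=snap(n,n+'0'); print({k:v for k,v in s.items() if k not in('image','range_z')}); 
    np.savez(n+'0.npz',P=cloud(s),im=s['image'])
print(env.observe())
E
```

```text
pics
{'fovy': 46.12351153136631, 'cx': 280.12174064456013, 'cy': 203.16864774774183, 'eye': array([ 0.99258624, -0.43042278,  0.86674294]), 'orientation': array([0.6475455 , 0.27998207, 0.74768247])}
{'fovy': 56.16983537649261, 'cx': 277.7251581850164, 'cy': 210.06224569110796, 'eye': array([ 0.322169  , -0.7664865 ,  0.66020787]), 'orientation': array([ 0.93684572, -0.11921959, -0.24144212])}
{'time': 0.1, 'joint_positions': array([-1.22378671e+00,  1.16428820e-01,  1.44218173e+00,  9.59886516e-06,
        1.58398414e+00, -3.77982588e-02]), 'qd': array([ 5.61894665e-05, -8.11898471e-04, -1.16735743e-03, -2.51376533e-06,
        1.90417008e-03, -1.45591860e-03]), 'tau': array([ 1.70096624e-03, -7.22889447e+01, -6.23861146e+01,  7.82170426e-02,
        2.28177320e-02, -8.24893186e-05]), 'ee_pos': array([ 0.2533233 , -0.62548935,  0.23199559]), 'tool_rot': array([-3.08264877e+00, -6.00542855e-01,  2.27412611e-04]), 'force': array([-0.20498502,  0.15464422, -0.48738511]), 'moment': array([-0.02787234, -0.00587831, -0.0376829 ]), 'grip_force': 0.0, 'opening': 1.0000922961343166}
```

View pics/scene0.png

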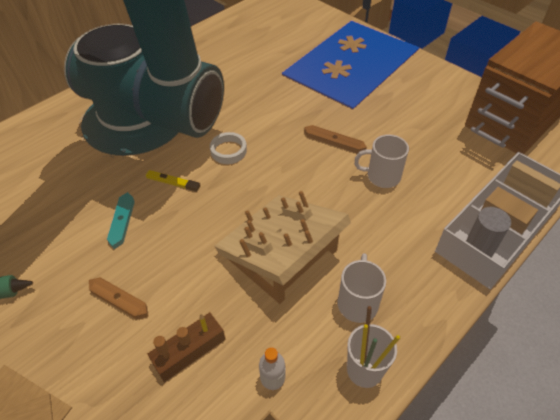

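View pics/side0.png

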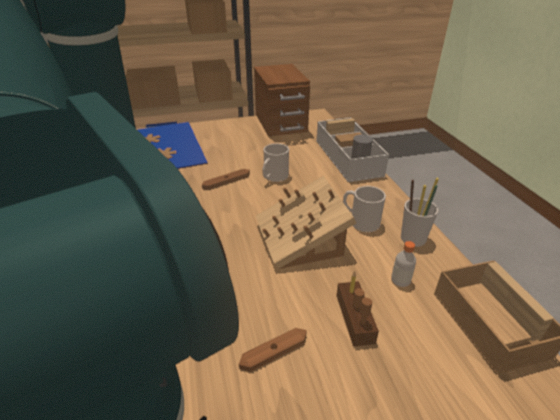

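Scene view: brown slats at (335,138) and (118,297). The turquoise slat at (121,220) is the decoy. The jig is at (285,235). The pin block is at (187,345), with pins at about (160,345) and (183,335) and the pencil at (203,323). Mugs are at (386,162) and (362,292), and the glue is at (272,370). The side view shows the same layout: slats at (227,179) and (275,348), pin block at (357,310).

```bash
cat > m.py <<'E'
from h import *
def blobs(P,m,minpx=60):
    n,l,st,c=cv2.connectedComponentsWithStats(m.astype(np.uint8),connectivity=4)
    return [(l==i,c[i]) for i in range(1,n) if st[i,4]>=minpx]
for n in ['scene','side']:
    d=np.load(n+'0.npz');P=d['P'];im=d['im']
    X,Y,Z=P[...,0],P[...,1],P[...,2]
    ws=(X>.2)&(X<1.0)&(abs(Y)<.6)
    t=ws&(abs(Z)<.006); q=P[t]; A=np.c_[q[:,:2],np.ones(len(q))]; print(n,'table plane',np.linalg.lstsq(A,q[:,2],rcond=None)[0],np.std(q[:,2]))
    for b,c in blobs(P,ws&(Z>.011)&(Z<.022)):
        q=P[b][:,:2].astype(np.float32); r=cv2.minAreaRect(q)
        print('flat',c.round(),np.array(r[0]).round(4),np.array(r[1]).round(3),round(r[2],1),'z',np.median(P[b][:,2]).round(4),im[b].mean(0).round())
    for b,c in blobs(P,ws&(Z>.03),40):
        q=P[b]; r=cv2.minAreaRect(q[:,:2].astype(np.float32)); print('tall',c.round(),np.array(r[0]).round(3),np.array(r[1]).round(3),round(r[2]),'z',np.percentile(q[:,2],[50,99]).round(3),im[b].mean(0).round())
E
python3 m.py
```

```text
scene table plane [-4.09511426e-05 -1.16552682e-04  4.44713381e-04] 0.0017025617884836811
flat [340.  70.] [0.2655 0.5358] [0.04 0.05] 9.8 z 0.0125 [151. 115.  80.]
flat [335. 138.] [0.437  0.3058] [0.169 0.038] 18.0 z 0.0161 [131.  88.  52.]
flat [228. 139.] [0.257  0.1084] [0.075 0.038] 56.1 z 0.0165 [124. 112.  97.]
flat [228. 157.] [0.2943 0.0738] [0.082 0.031] 45.4 z 0.0168 [120. 107.  92.]
flat [382. 180.] [0.6085 0.2759] [0.084 0.031] 27.7 z 0.0163 [118. 102.  89.]
flat [174. 180.] [ 0.2591 -0.0642] [0.133 0.024] 25.1 z 0.0135 [112.  90.  21.]
flat [120. 219.] [ 0.2702 -0.2156] [0.034 0.145] 43.8 z 0.0161 [ 59. 115. 104.]
flat [455. 260.] [0.8511 0.2013] [0.006 0.09 ] 89.9 z 0.0165 [112.  99.  89.]
flat [263. 283.] [ 0.6089 -0.1078] [0.107 0.015] 0.9 z 0.0132 [95. 65. 38.]
flat [484. 279.] [0.9169 0.2016] [0.038 0.005] 3.0 z 0.0167 [109.  97.  88.]
flat [118. 297.] [ 0.4295 -0.3288] [0.147 0.034] 15.6 z 0.0162 [143.  96.  52.]
flat [362. 286.] [0.7555 0.0202] [0.057 0.015] 27.9 z 0.0161 [116. 102.  91.]
flat [352. 315.] [ 0.7763 -0.0394] [0.057 0.014] 12.5 z 0.0173 [112.  98. 
[... 1852 characters left out ...]
 -0.282] [0.107 0.647] 5 z [0.556 0.586] [37. 54. 50.]
tall [287. 105.] [0.717 0.561] [0.076 0.161] 90 z [0.122 0.2  ] [82. 60. 44.]
tall [352. 146.] [0.867 0.349] [0.133 0.31 ] 0 z [0.069 0.115] [111.  97.  84.]
tall [275. 159.] [0.592 0.285] [0.112 0.079] 73 z [0.072 0.095] [120. 106.  93.]
tall [316. 218.] [ 0.641 -0.029] [0.332 0.195] 1 z [0.078 0.123] [156. 126.  93.]
tall [419. 213.] [ 0.858 -0.102] [0.08  0.078] 6 z [0.086 0.171] [110.  99.  83.]
tall [405. 261.] [ 0.749 -0.232] [0.033 0.044] 58 z [0.07 0.11] [129. 107.  90.]
tall [501. 312.] [ 0.867 -0.381] [0.133 0.203] 0 z [0.052 0.094] [127.  99.  69.]
tall [357. 308.] [ 0.608 -0.298] [0.133 0.047] 83 z [0.04  0.099] [94. 65. 42.]
```

```bash
cat > jig.py <<'E'
from h import *
from m import blobs
def jig(P,tag):
    X,Y,Z=P[...,0],P[...,1],P[...,2]
    c=(X>.47)&(X<.69)&(abs(Y+.029)<.105)&(Z>.02)
    q=P[c]; n=np.array([-np.sin(.47),0,np.cos(.47)]); 
    d=np.median(q@n)
    d=np.median((q@n)[abs(q@n-d)<.006])
    for _ in range(4):
        k=abs(q@n-d)<.004
        A=np.c_[q[k][:,:2],np.ones(k.sum())]; a=np.linalg.lstsq(A,q[k][:,2],rcond=None)[0]
        n=np.array([-a[0],-a[1],1]); s=np.linalg.norm(n); n/=s; d=a[2]/s
    print(tag,'tilt',np.arccos(n[2]).round(4),'yaw(n)',np.arctan2(-n[1],-n[0]).round(4),'n',n.round(4),'res',(q[k]@n-d).std().round(4))
    x=np.array([n[2],0,-n[0]]);x/=np.linalg.norm(x);y=np.cross(n,x)
    bed=blobs(P,c&(abs(P@n-d)<.004))
    allq=P[c&(abs(P@n-d)<.004)]
    uv=np.c_[allq@x,allq@y].astype(np.float32)
    r=cv2.minAreaRect(uv); w=r[0][0]*x+r[0][1]*y+d*n
    print(' bed rect centre',w.round(4),np.array(r[1]).round(3),round(r[2],2))
    h=P@n-d
    for lo,hi in((.021,.03),(.035,.044)):
        for b,cc in blobs(P,c&(h>lo)&(h<hi),4):
            pts=P[b]; print('  dowel',cc.round(),'uv',((pts-w).mean(0)@x).round(4),((pts-w).mean(0)@y).round(4),'h',h[b].max().round(4),b.sum())
if __name__=='__main__':
    for n in ['scene','side']: jig(np.load(n+'0.npz')['P'],n)
E
python3 jig.py | grep -v -e flat -e tall -e table; python3 - <<'E'
import numpy as np,cv2
d=cv2.imread('pics/scene0.png')
cv2.imwrite('pics/crop1.png',np.vstack([cv2.resize(d[150:300,200:360],(800,750))[:600]]))
P=np.load('scene0.npz')['P'];Q=np.load('side0.npz')['P']
for P in (P,Q):
  X,Y,Z=np.moveaxis(P,-1,0)
  b=(abs(X-.61)<.06)&(abs(Y+.297)<.09)
  for lo,hi in((.094,.104),(.073,.084)):
    m=b&(Z>lo)&(Z<hi); n,l,st,c=cv2.connectedComponentsWithStats(m.astype(np.uint8))
    for i in range(1,n):
      if st[i,4]>3: q=P[l==i]; print(lo,c[i].round(),st[i,4],q.mean(0).round(4),q.min(0).round(3),q.max(0).round(3))
E
```

```text
scene tilt 0.4688 yaw(n) 0.018 n [-0.4518 -0.0081  0.8921] res 0.0011
 bed rect centre [ 0.5751 -0.0284  0.0767] [0.214 0.192] 0.71
  dowel [303. 198.] uv 0.0011 0.0802 h 0.0299 19
  dowel [285. 204.] uv -0.0213 0.0489 h 0.0296 21
  dowel [300. 209.] uv 0.0243 0.0499 h 0.0299 21
  dowel [265. 209.] uv -0.056 0.0204 h 0.0266 13
  dowel [247. 212.] uv -0.0914 -0.0022 h 0.026 13
  dowel [302. 221.] uv 0.0594 0.0224 h 0.0267 16
  dowel [249. 222.] uv -0.056 -0.0247 h 0.0259 13
  dowel [249. 234.] uv -0.0201 -0.0525 h 0.0298 19
  dowel [307. 233.] uv 0.0946 -0.0001 h 0.0266 16
  dowel [285. 235.] uv 0.0598 -0.0238 h 0.0265 15
  dowel [263. 239.] uv 0.0262 -0.052 h 0.0298 21
  dowel [245. 246.] uv 0.0042 -0.0829 h 0.0298 23
  dowel [301. 192.] uv -0.0004 0.0813 h 0.0401 15
  dowel [283. 199.] uv -0.0229 0.05 h 0.0403 12
  dowel [298. 204.] uv 0.0237 0.05 h 0.0404 17
  dowel [246. 228.] uv -0.021 -0.0519 h 0.0406 14
  dowel [261. 234.] uv 0.0249 -0.0512 h 0.0394 16
  dowel [242. 241.] uv 0.0032 -0.0827 h 0.0411 20
side tilt 0.4692 yaw(n) 0.0218 n [-0.4521 -0.0098  0.8919] res 0.0013
 bed re
[... 1091 characters left out ...]
8] [ 0.596 -0.346  0.094] [ 0.614 -0.327  0.102]
0.073 [202. 320.] 16 [ 0.6182 -0.2584  0.0792] [ 0.615 -0.261  0.074] [ 0.62  -0.254  0.083]
0.073 [182. 333.] 118 [ 0.6116 -0.2971  0.0794] [ 0.6   -0.307  0.074] [ 0.621 -0.287  0.084]
0.073 [162. 350.] 37 [ 0.6122 -0.3394  0.0789] [ 0.603 -0.346  0.073] [ 0.615 -0.328  0.084]
0.094 [366. 302.] 84 [ 0.6021 -0.3388  0.0977] [ 0.593 -0.348  0.094] [ 0.613 -0.328  0.101]
0.073 [353. 279.] 20 [ 0.6119 -0.2611  0.0784] [ 0.609 -0.264  0.073] [ 0.616 -0.258  0.084]
0.073 [359. 293.] 77 [ 0.6069 -0.2995  0.0785] [ 0.598 -0.309  0.073] [ 0.618 -0.288  0.081]
0.073 [364. 311.] 45 [ 0.5988 -0.3436  0.0785] [ 0.593 -0.348  0.074] [ 0.61  -0.332  0.083]
```

The taller pin (head top 0.099 m) is the block's outer one at scene pixel (159,342). The next one, at (182,333), is the short pin (0.080 m). Left slat is 169 mm, so it is the long one. Right slat is 147 mm, so it is the short one. Next come wrist close-ups of pins and short slat, the jig, and the long slat.

```bash
cat >> h.py <<'E'
def ori(n,c):
    "tool z=-n, closing direction c; of two half turns take the one nearer to now"
    z=-np.array(n,float)/np.linalg.norm(n); y=np.array(c,float); y-=y@z*z; y/=np.linalg.norm(y)
    best=None
    for sg in(1,-1):
        yield R.from_matrix(np.c_[np.cross(sg*y,z),sg*y,z]).as_rotvec()
def pick_ori(p,n,c):
    q0=env.observe()['joint_positions']; o=[]
    for r in ori(n,c):
        q=env.ik(list(p),list(r))
        if q is not None: o.append((np.abs(np.array(q)-q0).max()+ (3 if abs(q[5])>2.7 else 0),r))
    return min(o,key=lambda t:t[0])[1]
def st(): 
    s=env.observe(); print('t',round(s['time'],2),s['ee_pos'].round(4),'op',round(s['opening'],3),'F',np.round(s['force'],1),'grip',round(s['grip_force'],1))
    return s
E
python3 - <<'E'
from h import *
dn=[0,0,1]
def go(tag,p,n,c):
    r=pick_ori(p,n,c); env.move_to(p,r); s=snap('wrist',tag); np.savez(tag+'.npz',P=cloud(s),im=s['image'])
    st(); print(s['eye'],s['fovy'])
a=np.radians(15.2)
go('w_short',[.47,-.33,.30],dn,[-np.sin(a),np.cos(a),0])
go('w_jig',[.50,-.03,.28],[-.4518,-.009,.892],[-.0,1,0])
a=np.radians(18.3)
go('w_long',[.43,.305,.25],dn,[-np.sin(a),np.cos(a),0])
a=[cv2.imread(f'pics/{n}.png') for n in('w_short','w_jig','w_long')]
a=[cv2.resize(x,(400,300)) for x in a]
cv2.imwrite('pics/w3.png',np.vstack([np.hstack(a[:2]),np.hstack([a[2],a[2]*0])]))
E
```

```text
t 1.54 [ 0.4696 -0.3308  0.2996] op 1.0 F [-0.6  0.7  0.4] grip 0.0
[ 0.54134768 -0.31068296  0.4510219 ] 70.59717638442713
t 2.75 [ 0.5003 -0.031   0.2801] op 1.003 F [0.3 0.3 0.7] grip 0.0
[ 0.49770489 -0.03168933  0.44921644] 70.59717638442713
t 4.09 [0.4306 0.304  0.2502] op 1.002 F [0.8 0.1 0.5] grip 0.0
[0.50087994 0.32807003 0.40157988] 70.59717638442713
```

View pics/w3.png

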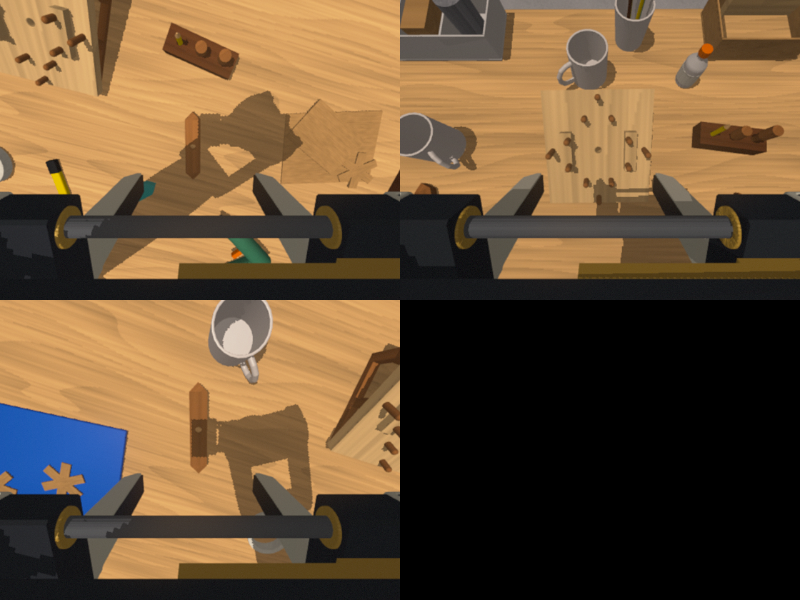

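The close views show the short slat at (192,146) top left, with the long pin outermost at (228,56). The jig's bed, dowels and hole are at (597,150). The long slat with its hole is at (199,428), and the mug handle is clear of it at (248,372).

```bash
python3 - <<'E' 2>&1 | grep -v -e '^flat' -e '^tall' -e '^scene t' -e '^side t'
from h import *
from m import blobs
from jig import jig
D={n:np.load(n+'.npz') for n in('w_short','w_jig','w_long')}
P=D['w_jig']['P']; jig(P,'w_jig')
def hole(n,ctr,z):
    P=D[n]['P'];im=D[n]['im']
    X,Y,Z=np.moveaxis(P,-1,0)
    b=(np.hypot(X-ctr[0],Y-ctr[1])<.1)&(Z>z-.005)&(Z<z+.005)
    bb=max(blobs(P,b),key=lambda t:t[0].sum())[0]
    q=P[bb]; r=cv2.minAreaRect(q[:,:2].astype(np.float32)); print(n,'rect',np.round(r[0],4),np.round(r[1],4),round(r[2],2),np.median(q[:,2]).round(4))
    m=bb.astype(np.uint8); cs,hh=cv2.findContours(m,cv2.RETR_CCOMP,cv2.CHAIN_APPROX_NONE)
    for c,h in zip(cs,hh[0]):
        if h[3]>=0 and cv2.contourArea(c)>5:
            u=c[:,0]; print('  hole pix',u.mean(0).round(1),'xyz',P[u[:,1],u[:,0]].mean(0).round(4),cv2.contourArea(c))
hole('w_long',(.436,.305),.016)
hole('w_short',(.429,-.33),.016)
for n in('w_short','w_jig'):
  P=D[n]['P'];X,Y,Z=np.moveaxis(P,-1,0)
  for lo,hi,c in((.092,.104,(.604,-.338)),(.073,.084,(.609,-.298))):
    m=(np.hypot(X-c[0],Y-c[1])<.025)&(Z>lo)&(Z<hi)
    r=cv2.minAreaRect(P[m][:,:2].astype(np.float32)); print(n,'pin',np.round(r[0],4),np.round(r[1],4),m.sum())
# jig hole: dark pixel blob near predicted centre in w_jig
P=D['w_jig']['P'];g=cv2.cvtColor(D['w_jig']['im'],cv2.COLOR_RGB2HSV)[...,2]
m=(np.linalg.norm(P-[.574,-.03,.076],axis=-1)<.02)|((np.hypot(P[...,0]-.574,P[...,1]+.03)<.015)&(P[...,2]>0))
v,u=np.where(m); print('box',u.min(),u.max(),v.min(),v.max(),'grey',np.percentile(g[m],[2,10,50]))
d=m&(g<np.median(g[m])*.75); v,u=np.where(d); print('dark',u.mean(),v.mean(),d.sum(),P[d].mean(0).round(4))
E
```

```text
w_jig tilt 0.0767 yaw(n) 0.0966 n [-0.0763 -0.0074  0.9971] res 0.0017
 bed rect centre [ 0.4834 -0.032   0.3701] [0.025 0.15 ] 0.98
w_long rect [0.4346 0.3053] [0.1671 0.032 ] 18.49 0.0156
  hole pix [277.7 182.2] xyz [0.435  0.3055 0.0149] 83.5
w_short rect [ 0.4262 -0.3302] [0.146  0.0314] 15.21 0.0157
  hole pix [269.9 206. ] xyz [ 0.4269 -0.3303  0.0148] 60.0
w_short pin [ 0.6023 -0.3377] [0.0191 0.0192] 284
w_short pin [ 0.6076 -0.2982] [0.0191 0.0192] 263
w_jig pin [ 0.602  -0.3372] [0.0195 0.0198] 256
w_jig pin [ 0.607  -0.2977] [0.0194 0.0195] 220
box 263 293 194 223 grey [133.16 177.   190.  ]
dark 275.39130434782606 210.52173913043478 23 [ 0.5734 -0.0267  0.0648]
```

```bash
python3 - <<'E' 2>&1 | grep -v -e '^flat' -e '^tall' -e '^scene t' -e '^side t'
from h import *
from jig import jig
d=np.load('w_jig.npz');P=d['P'].copy();P[P[...,2]>.18]=np.nan
P[~(np.abs(P@[-.4518,-.009,.892]-(.574*-.4518+.03*.009+.076*.892))<.05)]=np.nan
jig(P,'w_jig')
n=np.array([-.4518,-.009,.892]);w0=np.array([.574,-.0298,.0762])
h=(P-w0)@n
m=np.zeros(h.shape,bool);m[185:232,255:300]=True
k=m&~(abs(h-np.nanmedian(h[m]))<.004)
l,lab,s,c=cv2.connectedComponentsWithStats(k.astype(np.uint8))
for i in range(1,l):
    if s[i,4]>8:
        u,v=c[i]; # ring around blob lies on the bed
        b=lab==i; ring=(cv2.dilate(b.astype(np.uint8),np.ones((5,5)))>0)&~(cv2.dilate(b.astype(np.uint8),np.ones((3,3)))>0)&(abs(h)<.006)
        print('hole blob',c[i].round(1),s[i],P[ring].mean(0).round(4))
E
```

```text
w_jig tilt 0.4687 yaw(n) 0.0138 n [-0.4516 -0.0062  0.8922] res 0.0008
 bed rect centre [ 0.5713 -0.0297  0.075 ] [0.211 0.19 ] 0.84
  dowel [276. 136.] uv 0.0936 0.0015 h 0.0269 64
  dowel [296. 167.] uv 0.0591 -0.0217 h 0.0275 56
  dowel [257. 168.] uv 0.0585 0.0236 h 0.0265 58
  dowel [318. 194.] uv 0.0275 -0.048 h 0.0299 16
  dowel [236. 195.] uv 0.0261 0.049 h 0.0293 14
  dowel [344. 213.] uv 0.0044 -0.0792 h 0.0299 21
  dowel [211. 215.] uv 0.0022 0.0797 h 0.0296 22
  dowel [318. 231.] uv -0.0182 -0.0497 h 0.0297 21
  dowel [237. 232.] uv -0.0198 0.0492 h 0.0298 25
  dowel [296. 259.] uv -0.056 -0.0236 h 0.0267 47
  dowel [260. 259.] uv -0.0564 0.0221 h 0.0273 44
  dowel [279. 284.] uv -0.0912 -0.0013 h 0.0272 48
  dowel [322. 199.] uv 0.025 -0.05 h 0.0405 57
  dowel [233. 200.] uv 0.0234 0.0511 h 0.041 57
  dowel [348. 217.] uv 0.0025 -0.0812 h 0.0408 55
  dowel [208. 219.] uv 0.0002 0.0812 h 0.041 57
  dowel [321. 236.] uv -0.0209 -0.0507 h 0.0413 53
  dowel [235. 238.] uv -0.0224 0.0504 h 0.0408 54
hole blob [277.6 209.7] [273 206  10   8  59] [ 0.5725 -0.0296  0.0755]
```

```bash
cat >> h.py <<'E'
psi,tau=.0165,.47
JX=np.array([np.cos(psi)*np.cos(tau),np.sin(psi)*np.cos(tau),np.sin(tau)]);JY=np.array([-np.sin(psi),np.cos(psi),0]);JN=np.cross(JX,JY)
HOLE=np.array([.5726,-.0297,.076])
def side(a): a=np.radians(a); return [-np.sin(a),np.cos(a),0]
E
python3 - <<'E'
from h import *
p=np.array([.4348,.3054,.017]); r=pick_ori(p,[0,0,1],side(18.5))
env.set_gripper(.6)
env.move_to(p+[0,0,.06],r); env.move_l(p,rate=.1); st()
env.set_gripper(.0); st()
env.move_l(p+[0,0,.15],rate=.2); st()
q=HOLE+JN*.12; r=pick_ori(q,JN,JY); env.move_to(q,r); st()
s=snap('wrist','held1');np.savez('held1.npz',P=cloud(s),im=s['image'])
s=snap('side','held1s')
a=[cv2.imread(f'pics/{n}.png') for n in('held1','held1s')]
cv2.imwrite('pics/h1.png',np.hstack([cv2.resize(x,(400,300)) for x in a]))
E
```

```text
t 6.35 [0.4351 0.3056 0.0176] op 0.599 F [ 0.7 -0.2  0.8] grip 0.0
t 6.87 [0.4349 0.3055 0.0173] op 0.341 F [-0.2 -0.4  3.6] grip 30.0
t 7.77 [0.4344 0.3051 0.1655] op 0.342 F [-0.6  0.3 -0.4] grip 30.0
t 9.07 [ 0.5184 -0.0299  0.1828] op 0.338 F [-0.8 -0.3 -0.9] grip 30.0
```

View pics/h1.png

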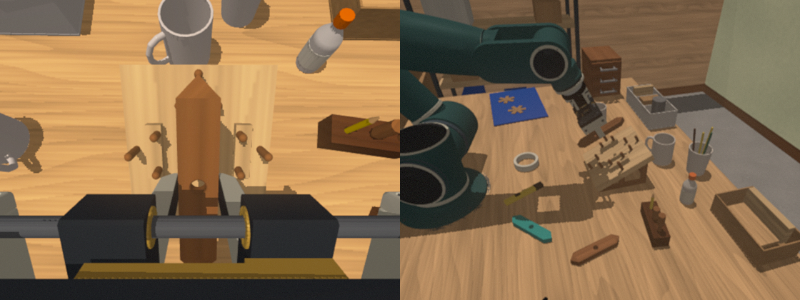

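The slat is held level with the bed at (197,130) in the wrist view, its hole between the fingers at (198,184).

```bash
cat >> h.py <<'E'
def held(P,off,half):
    "slat in the hand, in tool frame: far tip and side mid-line, of points near the slat's top face"
    o=env.observe(); T=R.from_rotvec(o['tool_rot']).as_matrix(); q=(P-o['ee_pos'])@T
    top=off-.016
    m=(abs(q[...,2]-top)<.005)&(abs(q[...,1])<.022)&(abs(q[...,0])<.11)
    q=q[m]; sg=np.sign(q[np.abs(q[:,0]).argmax(),0]); q[:,0]*=sg
    b=q[(q[:,0]>.02)&(q[:,0]<half-.02)]
    bins=[(x,(np.percentile(b[k,1],1)+np.percentile(b[k,1],99))/2) for x in np.arange(.025,half-.02,.005) if (k:=abs(b[:,0]-x)<.003).sum()>20]
    sl=np.polyfit(*np.array(bins).T,1); tip=np.sort(q[:,0])[-4:].mean()
    print('held: tip',tip.round(4),'want',half,'mid/slope',sl.round(4),'z',np.median(b[:,2]).round(4),'sg',sg)
    return sg*(tip-half)
E
python3 - <<'E'
from h import *
d=np.load('held1.npz'); print('along offset',held(d['P'],.017,.085))
E
```

```text
held: tip 0.0841 want 0.085 mid/slope [0.0029 0.0001] z 0.0013 sg 1.0
along offset -0.0008653460819283004
```

```bash
python3 - <<'E'
from h import *
env.move_l(HOLE+JN*.035,rate=.1)
print(env.move_l(HOLE+JN*.0165,rate=.03,until_force=8)); s=st(); print('rel',((s['ee_pos']-HOLE)@np.c_[JX,JY,JN]).round(4))
env.set_gripper(.47); env.sleep(.2); st()
env.move_l(HOLE+JN*.14,rate=.2)
s=snap('wrist','pl1');P=cloud(s); st()
q=(P-HOLE)@np.c_[JX,JY,JN]
m=(abs(q[...,2]-.016)<.004)&(abs(q[...,1])<.0215)&(abs(q[...,0])<.1)
r=cv2.minAreaRect(q[m][:,:2].astype(np.float32)); print('slat',np.round(r[0],4),np.round(r[1],3),r[2],np.median(q[m][:,2]))
E
```

```text
True
t 10.77 [ 0.5648 -0.0298  0.0906] op 0.34 F [-0.9 -0.2  4. ] grip 30.0
rel [-0.0003  0.      0.0166]
t 11.43 [ 0.5644 -0.0298  0.0903] op 0.469 F [0.3 0.5 0.2] grip 0.0
t 12.25 [ 0.5091 -0.0307  0.1992] op 0.466 F [-0.2 -0.   0.2] grip 0.0
slat [-0.0015  0.0007] [0.18  0.042] 0.5721886157989502 0.015586499696276478
```

View pics/pl1.png

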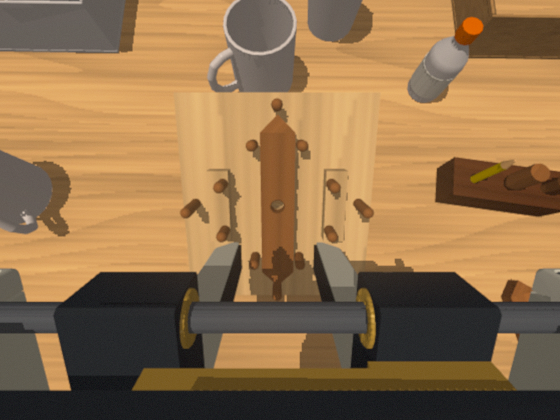

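The long slat lies in the lower track with its hole at (278,206), and all dowels are clear. Now the short slat.

```bash
python3 - <<'E'
from h import *
p=np.array([.4270,-.3301,.017]); r=pick_ori(p,[0,0,1],side(15.2))
env.set_gripper(.6)
env.move_to(p+[0,0,.07],r); env.move_l(p,rate=.1); st()
env.set_gripper(.0); st()
env.move_l(p+[0,0,.2],rate=.2)
q=HOLE+JN*.15; r=pick_ori(q,JN,JX); env.move_to(q,r); s=st()
print('tool x',R.from_rotvec(s['tool_rot']).as_matrix()[:,0].round(3),s['joint_positions'].round(2))
s=snap('wrist','held2');P=cloud(s)
print('along offset',held(P,.017,.074))
E
```

```text
t 14.82 [ 0.4273 -0.3303  0.0176] op 0.606 F [-0.3  0.2  0.3] grip 0.0
t 15.33 [ 0.4271 -0.3302  0.0173] op 0.339 F [-0.3  0.2  2.2] grip 30.0
t 17.66 [ 0.5048 -0.0314  0.2097] op 0.341 F [-0.5  0.2 -0.1] grip 30.0
tool x [-0.015  1.     0.   ] [-0.16 -0.57  2.1   0.09  1.15 -0.19]
held: tip 0.0752 want 0.074 mid/slope [ 0.0003 -0.0013] z 0.0013 sg 1.0
along offset 0.0012334805654223152
```

View pics/held2.png

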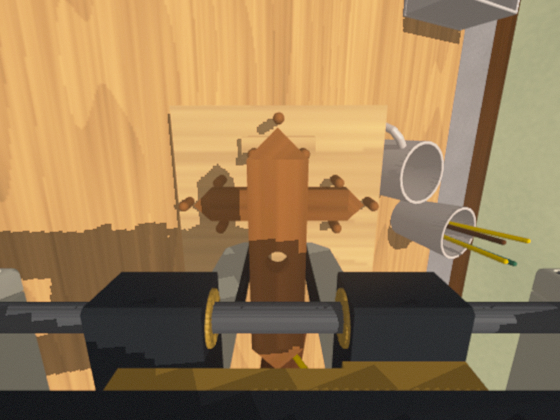

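The short slat is gripped squarely over the star at (278,200). It sits about 1 mm long towards +y in the hand, so I compensate for that.

```bash
python3 - <<'E'
from h import *
H=HOLE-JY*.0008
env.move_l(H+JN*.055,rate=.1)
print(env.move_l(H+JN*.0325,rate=.03,until_force=8)); s=st(); print('rel',((s['ee_pos']-HOLE)@np.c_[JX,JY,JN]).round(4))
env.set_gripper(.47); env.sleep(.2); st()
env.move_l(H+JN*.15,rate=.2)
# neutral look: closing along JY again, where pin will go
q=HOLE+JN*.17-JX*.02; env.move_to(q,pick_ori(q,JN,JY))
s=snap('wrist','pl2');P=cloud(s); st(); np.savez('pl2.npz',P=P,im=s['image'])
q=(P-HOLE)@np.c_[JX,JY,JN]
m=(abs(q[...,2]-.032)<.003)&(abs(q[...,0])<.0205)&(abs(q[...,1])<.09)
r=cv2.minAreaRect(q[m][:,:2].astype(np.float32)); print('slat',np.round(r[0],4),np.round(r[1],3),r[2],np.median(q[m][:,2]))
c=(np.hypot(q[...,0],q[...,1])<.012)&(q[...,2]<.028)
print('hole px',np.argwhere(c).mean(0),c.sum(),q[c].mean(0))
E
```

```text
True
t 19.52 [ 0.5574 -0.0307  0.105 ] op 0.339 F [-3.9  0.4  5.7] grip 30.0
rel [-0.0004 -0.0008  0.0327]
t 20.19 [ 0.5571 -0.0307  0.1044] op 0.469 F [-0.4  1.3 -0.3] grip 0.0
t 22.38 [ 0.4778 -0.0313  0.2181] op 0.471 F [-0.3 -0.1  0.3] grip 0.0
slat [-0.      0.0015] [0.041 0.167] 0.03389438986778259 0.031563955053026685
hole px [185.90434783 276.67826087] 115 [-0.00661259  0.00057749  0.00910553]
```

View pics/pl2.png

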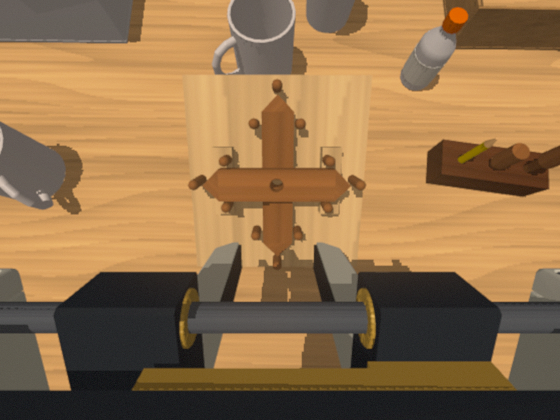

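The star is laid, with the short slat's hole at (277,185) and the slat between its dowels. Now the long pin.

```bash
python3 - <<'E'
from h import *
d=np.load('pl2.npz');q=(d['P']-HOLE)@np.c_[JX,JY,JN]
b=((np.hypot(q[...,0],q[...,1])<.012)&(q[...,2]<.028)).astype(np.uint8)
ring=(cv2.dilate(b,np.ones((5,5)))>0)&(b==0)&(abs(q[...,2]-.0315)<.003); print('hole ring',q[ring].mean(0).round(4),ring.sum())
p=np.array([.6022,-.3375,.085]); c=[.992,-.126,0]; r=pick_ori(p,[0,0,1],c)
env.move_to(p+[0,0,.11],r); env.move_l(p,rate=.12); st()
env.set_gripper(.0); st()
env.move_l(p+[0,0,.14],rate=.15)
q=HOLE+JN*.17; o=[]
r=min([pick_ori(q,JN,JY)],key=lambda r:0); env.move_to(q,r); s0=st()
T=R.from_rotvec(s0['tool_rot']).as_matrix(); print('tool x',T[:,0].round(2),s0['joint_positions'].round(2))
for n in('scene','side','wrist'):
    s=snap(n,'pin_'+n);P=cloud(s);t=(P-s0['ee_pos'])@T
    for lo,hi in((.022,.032),(.035,.045),(.05,.06),(.06,.07),(.07,.08)):
        m=(t[...,2]>lo)&(t[...,2]<hi)&(np.hypot(t[...,0],t[...,1])<.02)
        if m.sum()>4: print(n,lo,t[m].mean(0).round(4),m.sum())
a=[cv2.imread('pics/pin_scene.png')[100:310,200:480],cv2.imread('pics/pin_side.png')[100:310,200:480],]
cv2.imwrite('pics/pin2.png',np.hstack([cv2.resize(x,(400,300)) for x in a]))
E
```

```text
hole ring [-0.0027  0.0004  0.0313] 106
t 25.02 [ 0.6026 -0.3377  0.086 ] op 0.471 F [ 0.4 -0.2  0.4] grip 0.0
t 25.54 [ 0.6026 -0.3376  0.0853] op 0.204 F [ 4.  -0.8 -0.3] grip 29.9
t 27.86 [ 0.4959 -0.0313  0.2277] op 0.208 F [ 0.2 -1.  -0. ] grip 29.9
tool x [-0.89 -0.01 -0.45] [-0.16 -0.6   2.09  0.09  1.19 -1.76]
scene 0.022 [-0.0037 -0.0008  0.0271] 25
scene 0.035 [-0.003  -0.0002  0.04  ] 25
scene 0.05 [-0.0036  0.0001  0.055 ] 26
scene 0.06 [-0.0032  0.0003  0.065 ] 20
scene 0.07 [-0.002   0.001   0.0726] 8
side 0.022 [ 0.0014 -0.0041  0.0273] 14
side 0.035 [ 0.0018 -0.0039  0.04  ] 15
side 0.05 [ 0.0022 -0.0036  0.0553] 16
side 0.06 [ 0.0017 -0.0041  0.0645] 12
wrist 0.035 [0.0056 0.001  0.0401] 61
wrist 0.05 [0.0054 0.0011 0.0548] 57
wrist 0.06 [0.0055 0.0014 0.0628] 32
```

View pics/pin2.png

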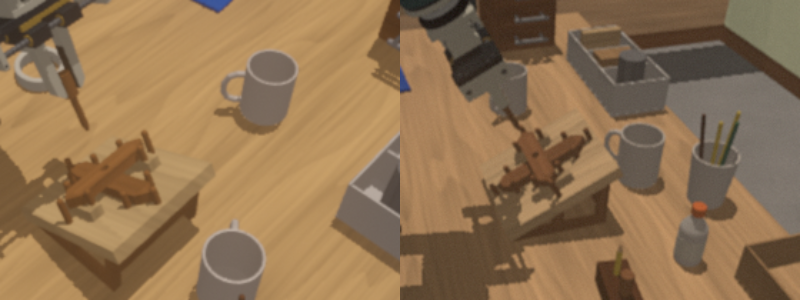

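The pin is held straight: the image slices show no lean, with its tip at about (85,128) left and (520,128) right. The short slat's hole sits about 2 mm downslope against its dowels, so I insert at x = -0.7 mm and let the taper centre it.

```bash
python3 - <<'E'
from h import *
J=np.c_[JX,JY,JN]; H=HOLE-JX*.0007
env.move_l(H+JN*.112,rate=.1)
for z in(.09,.075,.06,.0505):
    f=env.move_l(H+JN*z,rate=.03,until_force=20); s=env.observe(); print(z,f,'rel',((s['ee_pos']-HOLE)@J).round(4),'F',(s['force']@J).round(1),round(s['time'],1))
    if f: break
E
```

```text
0.09 False rel [-0.0006 -0.      0.0901] F [-0.7 -0.3 -0.9] 29.6
0.075 False rel [-0.0008  0.      0.0749] F [-0.  -0.  -0.4] 30.3
0.06 False rel [-0.0006 -0.      0.0599] F [ 3.  -0.6 -1.6] 30.9
0.0505 True rel [-0.0002  0.0001  0.0511] F [1.  0.9 3.9] 31.3
```

```bash
python3 - <<'E'
from h import *
J=np.c_[JX,JY,JN]
env.set_gripper(.5); env.sleep(.2); st()
env.move_l(HOLE+JN*.15,rate=.2); q=HOLE+JN*.17-JX*.04; env.move_l(q,rate=.2)
for n in('wrist','scene'):
    s=snap(n,'fin_'+n);P=cloud(s);q=(P-HOLE)@J
    m=(np.hypot(q[...,0],q[...,1])<.02)&(q[...,2]>.062)&(q[...,2]<.071); r=cv2.minAreaRect(q[m][:,:2].astype(np.float32))
    print(n,'head top',np.median(q[m][:,2]).round(4),np.round(r[0],4),np.round(r[1],3))
    m=(abs(q[...,2]-.032)<.003)&(abs(q[...,0])<.0175)&(abs(q[...,1])<.08); print('short',q[m].mean(0).round(4))
    m=(abs(q[...,2]-.016)<.003)&(abs(q[...,1])<.0175)&(abs(q[...,0])<.09); print('long',q[m].mean(0).round(4))
st()
E
```

```text
t 32.13 [ 0.5493 -0.0301  0.1218] op 0.502 F [-0.1  0.  -0.8] grip 0.0
wrist head top 0.0654 [-0.0028  0.0008] [0.019 0.019]
short [-0.0043  0.0012  0.0314]
long [-0.0119  0.0009  0.0154]
scene head top 0.0652 [0.001  0.0004] [0.019 0.019]
short [ 0.0019 -0.0017  0.0315]
long [0.0152 0.0004 0.0155]
t 33.25 [ 0.4604 -0.0316  0.2086] op 0.499 F [ 0.  -0.2 -0.2] grip 0.0
```

View pics/fin_wrist.png

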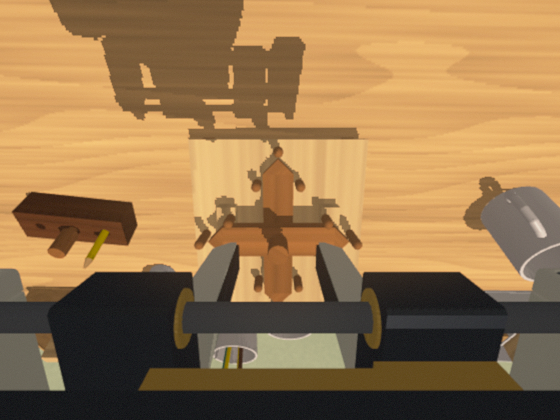

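The pin head at (278,250) is seated on the star: its top is 65 mm above the bed against 66 mm expected. Everything is released and the gripper is clear.

```bash
python3 -c "
from h import *
print(env.sign_off())"
```

```text
the job is handed in; nothing more can be done
None
```

The star is assembled on the jig with the long pin seated through both slats, and I handed the job in after about 33 s of the 72 s allowed; the sign-off returned no verdict.

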